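# Dry the bench scraper in the blade dryer and hold the air lever

## Robot

A 6-joint arm with a two-finger parallel gripper is mounted at the origin on a cart in front of the work surface, level with it; the furniture and walls round the work are solid. World frame = base frame: x ahead of the robot, y to its left, z up, the work surface at z = 0. Lengths are in m, angles in rad, forces in N, time in s.
With the tool pointing down it reaches from about 0.275 to 1 m from the base axis. Payload 8.4 kg.
Tool frame: the origin (TCP) lies on the centre line of the jaws, within the pads' length; the fingertips stand bot.tip_reach ahead of it and the grasp point (between the pads) lies 8 mm behind it (bot.tip_reach is the distance from the TCP to the fingertips, in m); z points along the fingers, y is the line along which they close (so a half turn about z gives the same grasp; the last joint's range is limited). The gripper opens to 85 mm and grips with 20 to 120 N. Pads are 22 mm wide; open, the fingers measure 114 mm over their backs; the gripper's body (76 mm by 85 mm) begins 54 mm behind the grasp point. The pads swing forward as they close: fully open they stand 13 mm farther back than shut.
Start: joints at [1.341, 0.353, 1.633, -0, 1.155, -0.002], TCP at [0.141, 0.609, 0.242] pointing down, gripper open.
Joint ranges: [-2.63, 2.63], [-0.92, 2.1], [0.06, 2.66], [-1.3, 4.44], [0, 2.69], [-3.02, 3.02]. Speed limits (rad/s): [2.22, 2.22, 2.79, 3.14, 3.14, 3.14].

## Interface

Orientations are given as [roll, pitch, yaw] about the fixed x, y, z axes, in that order (R = Rz(yaw) Ry(pitch) Rx(roll)).
In Python, from workcell import readout, grab_frame, camera_params, bot gives the robot as it stands. The module is installed in compiled form; this text tells all that it offers.
- The arm moves only by the tool send_path, called after "Emit:" as a command line: name --argument value ..., lists and objects as JSON in quotes. Schema: {"type":"object","properties":{"moves":{"type":"object","properties":{"x":{"type":"array","items":{"type":"number"},"minItems":1,"maxItems":8},"y":{"type":"array","items":{"type":"number"},"minItems":1,"maxItems":8},"z":{"type":"array","items":{"type":"number"},"minItems":1,"maxItems":8},"wx":{"type":"array","items":{"type":"number"},"minItems":1,"maxItems":8},"wy":{"type":"array","items":{"type":"number"},"minItems":1,"maxItems":8},"wz":{"type":"array","items":{"type":"number"},"minItems":1,"maxItems":8},"finger_gap":{"type":"array","items":{"type":"number"},"minItems":1,"maxItems":8}},"additionalProperties":false,"required":["x","y","z","wx","wy","wz","finger_gap"]},"grip_n":{"type":"number"},"only":{"type":"string"},"quiet":{"type":"boolean"},"lines":{"type":"string"}},"required":["moves"],"additionalProperties":false}. moves is an object with one list for each field, all of the same length, 1 to 8, a row being the entries at one place: x, y, z (the shift in m), wx, wy, wz (a rotation vector in rad), finger_gap (the opening from 0.0 (shut) to 1.0 (fully open)); each row is the pose to reach, as a shift and turn from the pose commanded when the call began, along the tool's axes at that moment; what a row does not reach only later rows make up. A row lasts 1/10 s, in which the tool goes at most 0.05 m and 0.15 rad, less where a joint would pass 70% of its speed; a pose out of reach is approached as far as the arm can. The fingers move at their own pace and stop on an object; grip_n is the grip in N (left out, the last holds). Time passes only in rows, so rows that do not move let the fingers close. The tool returns the time, the measured TCP pose, the force, the opening and the grip force at its end. only (a regular expression) keeps the lines of the reply that match it, lines (a string "A,B") keeps lines A to B, and quiet returns only ok. Input that does not fit is refused with a message, and nothing moves.
- readout.observe(): the state, without advancing time (a new reading comes with each control period).
- grab_frame(name): name is "side" or "top" or "wrist"; returns the picture (384x512x3 uint8, red, green, blue); there is no depth.
- camera_params(name): a dict with "fx", "fy", "cx", "cy" (pixels), "position" and "orientation" of the camera in the world; the wrist camera has in their place "T_tool_cam" (4x4, takes a point from camera to tool coordinates, whose origin is the TCP and whose axes are the flange's). Camera axes: x right, y up, looking along -z (the intrinsics and any distortion apply to the point x, -y, -z); pixel columns grow to the right and rows downward; lengths in m; the calibration is good to about 2 mm. A picture is of the moment at which its call begins: read the wrist's pose just before it. camera_params takes no time and is no camera call.
- bot.job_done(): hands the job in; it is judged then, once.
The state is a dict: "t": time; "joints": joint angles; "joint_velocities": joint speeds; "joint_torque": joint torques, N m; "tool_pos": TCP position; "tool_rot": TCP orientation; "force": force on the tool from outside, world axes, zero at the start; "ft_torque": the same for the moment, N m; "opening": opening from 0.0 (shut) to 1.0 (fully open); "gripper_force": force on a finger pad.
Only numpy, scipy, OpenCV 4.12 (cv2) and the standard library are available. Lean on these libraries where they do the work, as an engineer would, in place of code of your own. Each camera call takes 0.05 s, during which the arm holds its last target. There are 200 camera calls.

## Task

Dry the washed bench scraper: lift it by its black grip out of the wire draining stand, stand it blade-down in the long slot of the air dryer with its edge resting on the slot's floor, and let go of it. Then press the dryer's spring-loaded air lever down until it is level and keep it there; at the bottom of its travel it blasts, so never push it that far, and never work it while the slot is empty. Finish while still holding the lever level, and leave the timer, tape roll, shaker and pen that lie about the work where they are.

Things in the scene. Friction and masses are not known exactly. Their poses are not given: they have to be found in the camera images.
- scraper: Loose steel bench scraper, 100x152x12 mm, 0.17 kg; starts upright, blade down. Own x runs from the blade's edge (-50 mm) to the top of the black grip (+50), up while it stands; y along the edge (+-76); z across its thickness. Blade 150 mm wide, 2 mm thick (z 0 to 2), flush with one face of the grip (x 24 to 50, z 0 to 12 mm). Origin: middle of that face. It fits the dryer's slot either way round.
- scraper_grip (a point): Centre of the scraper's black grip (of its 152 mm length, its thickness and nearly of its height): 87 mm above the blade's edge. Pinch the grip here from above across its 12 mm thickness.
- scraper_edge (a point): Middle of the blade's lower edge, centred in the blade's 2 mm thickness; 87 mm below scraper_grip when upright, and 5 mm to the side of it across the thickness.
- stand: Steel wire draining stand, fixed, 196x100x52 mm: a tray with three pairs of wire hoops 52 mm high along its own x. The middle pair (y = 0, gap 5 mm) holds the scraper's blade, its edge on the tray 8 mm above the counter, so that the grip's underside is 82 mm and its top 108 mm above the counter. Origin under its centre.
- dryer: Air dryer for blades, fixed: grey housing on a dark 206x108 mm base, slot between two steel air bars in its top, gauge (117 mm high) at the rear end, black lever at the front end, nearest the robot. Own x runs along the slot from the lever end (-x) to the gauge end (+x), z up; origin under its centre, on the counter. The lever's pivot lies at x = -105, y = 0, z = 60 mm.
- slot_floor (a point): Centre of the slot's floor, 18 mm above the counter; axes as the dryer's (x along the slot, z up). The slot is 160 mm long (x +-80) and 5 mm wide (y +-2.5 mm). The middle of the blade's edge comes to rest here; the grip's underside is then 92 mm and its top 118 mm above the counter.
- slot_mouth (a point): Centre of the slot's mouth between the round air bars, 77.5 mm above the counter, 59.5 mm above the slot's floor.
- lever (a joint): Angle of the air lever (rad): 0 at rest, where it slopes up 0.42 rad (24 degrees) toward its black pad; 0.42 when it is level; 0.84 at its bottom stop. It grows as the pad is pressed down. A spring drives it back up: pressing at the pad's middle takes about 2.5 N to start it, 7 N at level, 12 N at the stop.
- lever_pad (a point): Middle of the top of the lever's black pad (32 mm along the lever, 44 mm across), 66 mm from the pivot, on the dryer's -x side: about 92 mm above the counter at rest, 65 mm when level, 38 mm at the stop.
- pole_mid (a point): Point on the fixed upright pole (45 mm thick, up to 490 mm above the counter) that stands in the gap between the left and the right counter; chopping boards hang behind it from 260 mm up. The whole job lies on the right counter: an arm that starts left of the pole should draw in to about 0.32 m from its base axis before it swings past.
- timer: white kitchen timer lying face up, 79x81x19 mm, at the right of the counter; not part of the job.
- tape: roll of paper tape lying flat, 104x102x25 mm, behind the stand and the dryer; not part of the job.
- shaker: steel shaker with punched lid, 68 mm wide, 103 mm high, behind the stand; not part of the job.
- pen: marker pen lying on the counter, 17x135x16 mm, behind the stand; not part of the job.

How it is judged:
On the way, in this order (a step that is already met when the one before it is completed fails the run):
1. the scraper stands in the dryer's slot, edge on the slot floor, let go (z of scraper_edge in the frame of slot_floor between -0.005 and 0.006 m and horizontal distance between scraper_edge and slot_floor below 0.01 m and angle between scraper's own x axis and vertical below 0.12 rad and angle between the y axis of scraper and the x axis of dryer, either way round below 0.08 rad and contact force between each of the fingers, the arm and scraper below 0.3 N and linear speed of scraper below 0.03 m/s), for 0.3 s.
2. the lever is pressed level (z of scraper_edge in the frame of slot_floor between -0.005 and 0.006 m and horizontal distance between scraper_edge and slot_floor below 0.01 m and angle between scraper's own x axis and vertical below 0.12 rad and angle between the y axis of scraper and the x axis of dryer, either way round below 0.08 rad and value of joint lever between 0.27 and 0.57 rad and contact force between any of the fingers, the arm and lever above 2 N), for 0.5 s.
At the end, for the whole second after the job is handed in: scraper upright in the slot, its edge within 6 mm of the slot floor's height and 10 mm of its centre, along the slot within 0.08 rad, untouched and at rest; the lever held level by the robot (0.27 to 0.57 rad, pushed with over 2 N) (all of step 2 and contact force between each of the fingers, the arm and scraper below 0.3 N and linear speed of scraper below 0.03 m/s); the arm keeps its last pose, push and grip.
It fails at once if the lever is pushed near its bottom stop (over 0.72 rad) (value of joint lever above 0.72 rad).
It fails at once if the lever is worked (over 0.15 rad) while the blade is not in the slot (value of joint lever above 0.15 rad and (z of scraper_edge in the frame of slot_floor above 0.03 m or horizontal distance between scraper_edge and slot_floor above 0.03 m)).
It fails at once if the timer, tape roll, shaker or pen is shifted by over 30 mm (distance of any of timer, tape, shaker, pen from where it was at the start of the episode above 0.03 m).
It also fails if it takes over 61 s, if anything falls off the work surface, if the arm or the gripper's body presses on something with over 40 N, if the wrist force passes 120 N, or if a joint passes its speed limit or range.

## Working session

There is one attempt and no reset: what is moved stays moved. The work goes in short steps, Python scripts to look and compute and a tool call to move; the robot and the scene stay as the last step left them, time stands still between calls to the robot, and variables do not carry over. Pictures are saved under pics/ and viewed, at most 10 in all, crops included, and the job is handed in when it is done.

```bash
mkdir -p pics; python3 - <<'E'
from workcell import readout, grab_frame, camera_params, bot
import cv2,numpy as np
print(bot.tip_reach)
o=readout.observe();print(o)
for n in("top","side"):
    print(n,camera_params(n)); cv2.imwrite(f"pics/{n}0.png",grab_frame(n)[:,:,::-1])
print(camera_params("wrist"))
E
```

```text
0.011
{'t': 0.0, 'joints': array([ 1.34058246e+00,  3.53648321e-01,  1.63414993e+00, -1.17816323e-05,
        1.15521546e+00, -2.41644136e-03]), 'joint_velocities': array([-0.00114991,  0.00129006, -0.00052774, -0.00115117, -0.00256718,
       -0.00061759]), 'joint_torque': array([ 2.33353407e-03, -6.05239463e+01, -3.42077708e+01,  3.71659207e-04,
        9.10227187e-03,  1.07813509e-05]), 'tool_pos': array([0.14105029, 0.60838797, 0.24155482]), 'tool_rot': array([-3.14017157e+00,  7.33810399e-06,  2.91379999e+00]), 'force': array([-0.22459939, -0.47540545,  0.52709223]), 'ft_torque': array([-0.00268277, -0.02805988,  0.00099244]), 'gripper_force': 0.0, 'opening': 1.0014171153928393}
top {'fx': 398.31789479012554, 'fy': 398.31789479012554, 'cx': 247.97918473126862, 'cy': 195.0745926560852, 'position': array([ 0.40351256, -0.27973296,  1.15991674]), 'orientation': array([ 0.1731722 ,  0.00724184, -1.54988829])}
side {'fx': 375.0380104207532, 'fy': 375.0380104207532, 'cx': 259.83148338481953, 'cy': 186.23753408699466, 'position': array([ 0.2657085 , -1.03721831,  0.93561768]), 'orientation': array([ 0.83304345,  0.02016859, -0.40737806])}
{'fx': 329.768378086943, 'fy': 329.768378086943, 'cx': 255.62886221829302, 'cy': 196.15794172475336, 'T_tool_cam': array([[-5.22970126e-04,  9.59186426e-01,  2.82773986e-01,
         7.09808956e-02],
       [ 9.99999726e-01,  6.49554458e-04, -3.53900432e-04,
         9.26230071e-04],
       [-5.23133594e-04,  2.82773724e-01, -9.59186503e-01,
        -1.30715884e-01],
       [ 0.00000000e+00,  0.00000000e+00,  0.00000000e+00,
         1.00000000e+00]])}
```

View pics/top0.png

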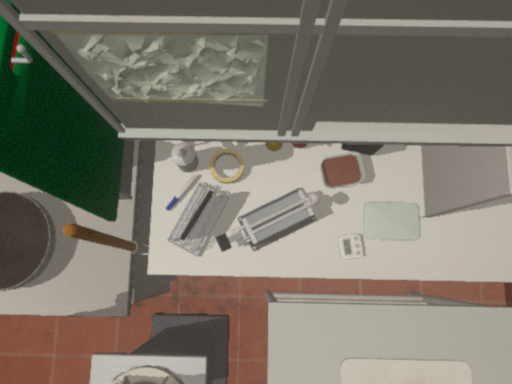

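View pics/side0.png

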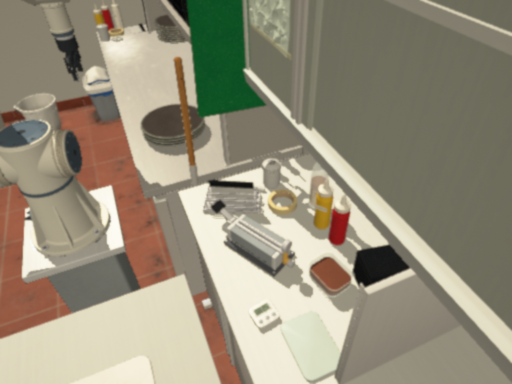

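The top view shows the stand at about (200,218) with the black grip running from (183,235) to (212,193). The dryer is at about (278,218), with its lever pad at (223,243) and gauge at (312,200). The pole is at about (100,240). The side view shows the same layout with the shaker, tape and pen behind the stand.

```bash
cat > h.py <<'E'
from workcell import readout, grab_frame, camera_params, bot
import cv2,numpy as np
from scipy.spatial.transform import Rotation as Ro
def cam(n):
    p=camera_params(n)
    if n=="wrist":
        o=readout.observe();R=Ro.from_euler('xyz',o['tool_rot']).as_matrix();T=np.array(p['T_tool_cam'])
        return p,R@T[:3,:3],R@T[:3,3]+o['tool_pos']
    return p,Ro.from_euler('xyz',p['orientation']).as_matrix(),np.array(p['position'])
def ray(c,uv,z):
    p,R,t=c
    uv=np.atleast_2d(np.array(uv,float))
    d=np.c_[(uv[:,0]-p['cx'])/p['fx'],-(uv[:,1]-p['cy'])/p['fy'],-np.ones(len(uv))]@R.T
    return t+d*((z-t[2])/d[:,2])[:,None]
def proj(c,P):
    p,R,t=c;q=(np.atleast_2d(P)-t)@R
    return np.c_[p['cx']+p['fx']*q[:,0]/-q[:,2],p['cy']-p['fy']*q[:,1]/-q[:,2]]
def blobs(im,lo,hi,roi,amin=30):
    m=cv2.inRange(im,np.array(lo),np.array(hi));k=np.zeros_like(m);x0,y0,x1,y1=roi;k[y0:y1,x0:x1]=m[y0:y1,x0:x1]
    cs,_=cv2.findContours(k,cv2.RETR_EXTERNAL,cv2.CHAIN_APPROX_NONE)
    return [c for c in cs if cv2.contourArea(c)>=amin]
def totool(P):  # world offset-> tool axes
    o=readout.observe();return Ro.from_euler('xyz',o['tool_rot']).inv().apply(np.array(P)-o['tool_pos'])
E
python3 - <<'E'
from h import *
im=cv2.imread("pics/top0.png");c=cam("top")
for roi,z,nm in(((160,180,230,255),.108,"grip"),((210,225,240,260),.092,"pad")):
  for b in blobs(im,(0,0,0),(45,45,45),roi,20):
    r=cv2.minAreaRect(b);print(nm,r,ray(c,r[0],z),"\n",ray(c,cv2.boxPoints(r),z))
cv2.imwrite("pics/c1.png",cv2.resize(im[170:270,150:340],None,fx=4,fy=4,interpolation=cv2.INTER_CUBIC))
E
```

```text
(no output)
```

View pics/c1.png

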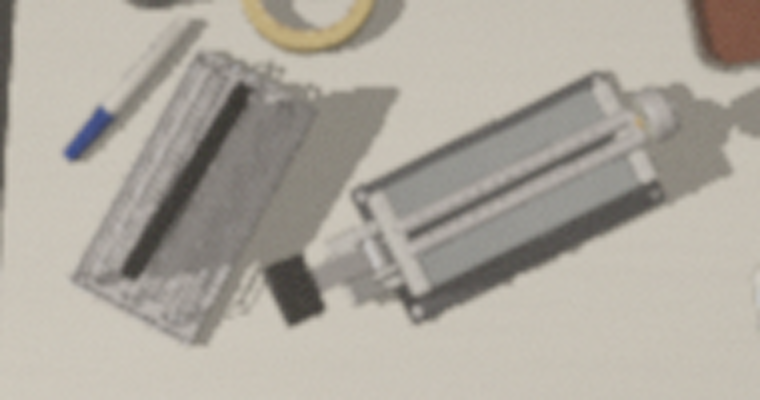

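The crop shows the grip from (182,239) to (211,192), the lever pad at (224,242), and the slot as a dark line from about (250,229) to (305,204).

```bash
python3 - <<'E'
from h import *
im=cv2.imread("pics/top0.png");c=cam("top")
for roi,z,nm in(((178,185,216,245),.108,"grip"),((212,228,236,254),.09,"pad")):
  for b in blobs(im,(0,0,0),(85,85,85),roi,20):
    r=cv2.minAreaRect(b);print(nm,np.round(r[0],1),r[1],ray(c,r[0],z)[0].round(4));print(ray(c,cv2.boxPoints(r),z).round(3))
# slot ends/ base corners from crop
px=lambda a:np.array(a)/4+[150,170]
print("slot line z.0775",ray(c,px([[400,238],[625,130]]),.0775).round(4))
B=ray(c,px([[362,188],[600,72],[660,190],[418,318]]),.015);print("base",B.round(3),B.mean(0))
E
```

```text
grip [196.5 215.1] (4.763978481292725, 55.22453689575195) [ 0.5305 -0.1325  0.108 ]
[[ 0.471 -0.091  0.108]
 [ 0.598 -0.164  0.108]
 [ 0.591 -0.175  0.108]
 [ 0.465 -0.102  0.108]]
pad [223.4 241.7] (14.484235763549805, 9.099071502685547) [ 0.4628 -0.2049  0.09  ]
[[ 0.476 -0.186  0.09 ]
 [ 0.485 -0.208  0.09 ]
 [ 0.45  -0.224  0.09 ]
 [ 0.44  -0.202  0.09 ]]
slot line z.0775 [[ 0.4978 -0.2754  0.0775]
 [ 0.5751 -0.4284  0.0775]]
base [[ 0.539 -0.247  0.015]
 [ 0.628 -0.419  0.015]
 [ 0.542 -0.462  0.015]
 [ 0.447 -0.289  0.015]] [ 0.53864795 -0.35426482  0.015     ]
```

Emit:
send_path --moves '{"x": [0,0,0,0,0,0,0],"y": [-0.05,-0.10,-0.15,-0.20,-0.25,-0.30,-0.30],"z": [0,0,0,0,0,0,0],"wx": [0,0,0,0,0,0,0],"wy": [0,0,0,0,0,0,0],"wz": [0,0,0,0,0,0,0],"finger_gap": [1,1,1,1,1,1,1]}'

```text
t: 0.8
tool_pos: [0.072, 0.3105, 0.2412]
tool_rot: [-3.138, 0.0, 2.914]
force: [-0.7, 0.5, 0.1]
opening: 0.999
gripper_force: 0.0
```

Emit:
send_path --moves '{"x": [-0.048,-0.096,-0.141,-0.183,-0.221,-0.254,-0.281,-0.302],"y": [-0.004,-0.014,-0.032,-0.057,-0.087,-0.123,-0.163,-0.207],"z": [0,0,0,0,0,0,0,0],"wx": [0,0,0,0,0,0,0,0],"wy": [0,0,0,0,0,0,0,0],"wz": [0,0,0,0,0,0,0,0],"finger_gap": [1,1,1,1,1,1,1,1]}'

```text
t: 1.6
tool_pos: [0.3224, 0.045, 0.2426]
tool_rot: [3.141, 0.001, 2.914]
force: [0.5, 0.1, 0.1]
opening: 1.002
gripper_force: 0.0
```

Emit:
send_path --moves '{"x": [-0.012,-0.02,-0.022,-0.022,-0.022],"y": [-0.04,-0.082,-0.122,-0.122,-0.122],"z": [0,0,0,0,0],"wx": [0,0,0,0,0],"wy": [0,0,0,0,0],"wz": [0.1,0.2,0.296,0.296,0.296],"finger_gap": [1,1,1,1,1]}'

```text
t: 2.1
tool_pos: [0.3149, -0.0779, 0.2423]
tool_rot: [3.141, -0.0, 2.615]
force: [-0.3, -0.0, 0.4]
opening: 0.998
gripper_force: 0.0
```

Emit:
send_path --moves '{"x": [-0.045,-0.09,-0.135,-0.18,-0.214,-0.214,-0.214],"y": [0.012,0.025,0.037,0.05,0.061,0.061,0.061],"z": [0,0,0,0,0,0,0],"wx": [0,0,0,0,0,0,0],"wy": [0,0,0,0,0,0,0],"wz": [0,0,0,0,0,0,0],"finger_gap": [1,1,1,1,1,1,1]}'

```text
t: 2.8
tool_pos: [0.5309, -0.1292, 0.2414]
tool_rot: [-3.141, -0.002, 2.621]
force: [-0.2, -0.4, -0.3]
opening: 0.998
gripper_force: 0.0
```

```bash
python3 - <<'E'
from h import *
c=cam("wrist");im=grab_frame("wrist")[:,:,::-1].copy();cv2.imwrite("pics/w1.png",im)
print(proj(c,[.5305,-.1325,.108]))
for b in blobs(im,(0,0,0),(85,85,85),(0,0,512,384),300):
    r=cv2.minAreaRect(b);print(np.round(r[0],1),r[1],ray(c,r[0],.108)[0].round(4));print(ray(c,cv2.boxPoints(r),.108).round(3))
E
```

```text
[[250.54374518 190.46003971]]
[273.6 319.6] (30.699068069458008, 60.977603912353516) [ 0.6499 -0.1767  0.108 ]
[[ 0.626 -0.198  0.108]
 [ 0.643 -0.144  0.108]
 [ 0.674 -0.155  0.108]
 [ 0.658 -0.21   0.108]]
[ 99.6 182.8] (21.106935501098633, 29.165002822875977) [ 0.4629 -0.2372  0.108 ]
[[ 0.462 -0.253  0.108]
 [ 0.45  -0.23   0.108]
 [ 0.464 -0.222  0.108]
 [ 0.476 -0.245  0.108]]
[331.1 195.9] (7.657553672790527, 111.21598052978516) [ 0.568  -0.0766  0.108 ]
[[ 0.606 -0.11   0.108]
 [ 0.53  -0.051  0.108]
 [ 0.534 -0.047  0.108]
 [ 0.61  -0.105  0.108]]
[136.5 164.4] (54.899208068847656, 49.92028045654297) [ 0.4654 -0.2018  0.108 ]
[[ 0.455 -0.231  0.108]
 [ 0.438 -0.192  0.108]
 [ 0.475 -0.173  0.108]
 [ 0.494 -0.212  0.108]]
[229.9 186.4] (129.66900634765625, 23.112646102905273) [ 0.519  -0.1456  0.108 ]
[[ 0.468 -0.13   0.108]
 [ 0.476 -0.114  0.108]
 [ 0.576 -0.163  0.108]
 [ 0.567 -0.181  0.108]]
[257.9 182.6] (175.1389923095703, 16.392635345458984) [ 0.5277 -0.1238  0.108 ]
[[ 0.464 -0.097  0.108]
 [ 0.469 -0.086  0.108]
 [ 0.602 -0.155  0.108]
 [ 0.596 -0.168  0.108]]
[48.5 74.9] (48.61984634399414, 98.06790161132812) [ 0.3765 -0.2193  0.108 ]
[[ 0.352 -0.25   0.108]
 [ 0.371 -0.177  0.108]
 [ 0.402 -0.188  0.108]
 [ 0.383 -0.264  0.108]]
[255.5 191.5] (383.0, 511.0) [ 0.5333 -0.1294  0.108 ]
[[ 0.32  -0.217  0.108]
 [ 0.501  0.099  0.108]
 [ 0.833 -0.007  0.108]
 [ 0.578 -0.45   0.108]]
[196.5  13. ] (26.0, 57.0) [ 0.3969 -0.0999  0.108 ]
[[ 0.38  -0.113  0.108]
 [ 0.4   -0.078  0.108]
 [ 0.414 -0.087  0.108]
 [ 0.394 -0.122  0.108]]
```

View pics/w1.png

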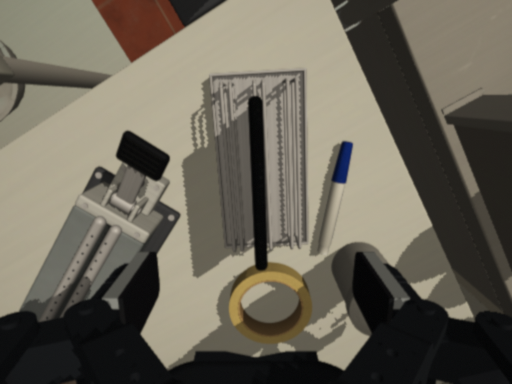

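The wrist view shows the grip upright in the middle, with ends at about (256,97) and (263,268). The tape is at (270,302), the pen is at (335,200), and the lever pad at (143,155). I'll descend and re-measure.

Emit:
send_path --moves '{"x": [0,0,0,0],"y": [0.003,0.003,0.003,0.003],"z": [0.04,0.08,0.08,0.08],"wx": [0,0,0,0],"wy": [0,0,0,0],"wz": [-0.036,-0.036,-0.036,-0.036],"finger_gap": [1,1,1,1]}'

```text
t: 3.25
tool_pos: [0.5312, -0.128, 0.1628]
tool_rot: [-3.141, -0.001, 2.655]
force: [0.4, -0.2, 0.1]
opening: 1.0
gripper_force: 0.0
```

```bash
python3 - <<'E'
from h import *
c=cam("wrist");im=grab_frame("wrist")[:,:,::-1].copy();cv2.imwrite("pics/w2.png",im)
for b in blobs(im,(0,0,0),(40,40,40),(200,20,320,300),800):
    r=cv2.minAreaRect(b);bx=cv2.boxPoints(r);print(r,bx.round(0).tolist());P=ray(c,bx,.108);print(P.round(3),[totool(p).round(4).tolist() for p in P])
E
```

```text
((256.5, 197.5), (203.0, 19.0), 90.0) [[247.0, 96.0], [266.0, 96.0], [266.0, 299.0], [247.0, 299.0]]
[[ 0.465 -0.097  0.108]
 [ 0.47  -0.088  0.108]
 [ 0.581 -0.146  0.108]
 [ 0.576 -0.156  0.108]] [[0.0742, -0.0036, 0.0559], [0.0742, 0.0066, 0.0559], [-0.0513, 0.0077, 0.056], [-0.0513, -0.0046, 0.056]]
```

Emit:
send_path --moves '{"x": [-0.002,-0.002,-0.002,-0.002,-0.002],"y": [0.0015,0.0015,0.0015,0.0015,0.0015],"z": [0.03,0.06,0.076,0.076,0.076],"wx": [0,0,0,0,0],"wy": [0,0,0,0,0],"wz": [0,0,0,0,0],"finger_gap": [1,1,1,1,1]}' --grip_n 60

```text
t: 3.8
tool_pos: [0.5357, -0.1285, 0.0882]
tool_rot: [3.141, 0.002, 2.654]
force: [0.4, -0.1, -0.1]
opening: 1.0
gripper_force: 0.0
```

Emit:
send_path --moves '{"x": [0,0,0,0,0,0,0,0],"y": [0,0,0,0,0,0,0,0],"z": [0,0,0,0,0,0,0,0],"wx": [0,0,0,0,0,0,0,0],"wy": [0,0,0,0,0,0,0,0],"wz": [0,0,0,0,0,0,0,0],"finger_gap": [0,0,0,0,0,0,0,0]}' --grip_n 60

```text
t: 4.6
tool_pos: [0.5347, -0.1282, 0.0866]
tool_rot: [3.141, 0.0, 2.654]
force: [-0.9, 1.7, 6.3]
opening: 0.128
gripper_force: 58.9
```

Emit:
send_path --moves '{"x": [0,0,0,0,0],"y": [0,0,0,0,0],"z": [-0.03,-0.07,-0.11,-0.15,-0.15],"wx": [0,0,0,0,0],"wy": [0,0,0,0,0],"wz": [0,0,0,0,0],"finger_gap": [0,0,0,0,0]}' --grip_n 60

```text
t: 5.1
tool_pos: [0.5373, -0.129, 0.2415]
tool_rot: [3.14, 0.008, 2.654]
force: [0.2, -0.7, -1.5]
opening: 0.124
gripper_force: 59.3
```

Emit:
send_path --moves '{"x": [-0.025,-0.05,-0.075,-0.1,-0.125,-0.15,-0.174,-0.174],"y": [-0.035,-0.07,-0.105,-0.14,-0.175,-0.21,-0.244,-0.244],"z": [0,0,0,0,0,0,0,0],"wx": [0,0,0,0,0,0,0,0],"wy": [0,0,0,0,0,0,0,0],"wz": [0.09,0.18,0.27,0.36,0.45,0.54,0.612,0.612],"finger_gap": [0,0,0,0,0,0,0,0]}'

```text
t: 5.9
tool_pos: [0.5732, -0.4301, 0.2341]
tool_rot: [-3.14, 0.001, 2.036]
force: [1.2, 0.2, -1.9]
opening: 0.129
gripper_force: 59.3
```

Emit:
send_path --moves '{"x": [0,0,0],"y": [0,0,0],"z": [0,0,0],"wx": [0,0,0],"wy": [0,0,0],"wz": [0,0,0],"finger_gap": [0,0,0]}'

```text
t: 6.2
tool_pos: [0.5738, -0.424, 0.2359]
tool_rot: [-3.141, -0.001, 2.043]
force: [-0.4, -0.3, -1.7]
opening: 0.126
gripper_force: 59.3
```

```bash
python3 - <<'E'
from h import *
c=cam("wrist");im=grab_frame("wrist")[:,:,::-1].copy();cv2.imwrite("pics/w3.png",im)
s=grab_frame("side")[:,:,::-1].copy();cv2.imwrite("pics/s3.png",s)
o=readout.observe();R=Ro.from_euler('xyz',o['tool_rot']);cs=cam("side")
q=proj(cs,o['tool_pos']);x,y=q[0].astype(int);print(q)
cr=cv2.resize(s[y-40:y+80,x-70:x+70],None,fx=3.5,fy=3.5,interpolation=cv2.INTER_CUBIC)
out=np.zeros((420,512+490,3),np.uint8);out[:384,:512]=im;out[:420,512:]=cr
cv2.imwrite("pics/m3.png",cv2.resize(out,(800,335)))
E
```

```text
[[280.70124938 207.74804481]]
```

View pics/m3.png

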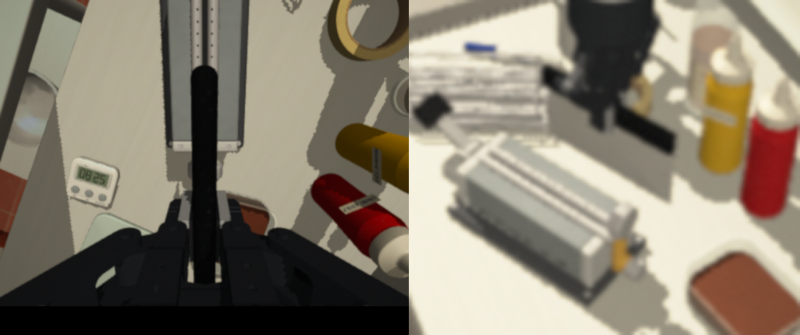

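The left panel shows the grip centred at about column 203, in line with the dryer's slot at column 205. The right panel shows the scraper hanging upright. I now need to find the slot line precisely and tell which side of the grip the blade is on.

```bash
python3 - <<'E'
from h import *
im=cv2.imread("pics/w3.png");s=cv2.imread("pics/s3.png");c=cam("wrist")
g=cv2.cvtColor(im,cv2.COLOR_BGR2GRAY)
for r in(5,20,40,60,80): print(r,g[r,215:300:1].tolist())
o=readout.observe();R=Ro.from_euler('xyz',o['tool_rot']);cs=cam("side")
F=5;x0,y0=225,170
cr=cv2.resize(s[y0:y0+110,x0:x0+160],None,fx=F,fy=F,interpolation=cv2.INTER_CUBIC)
for sg,col in((5,(0,0,255)),(-5,(255,0,0))):
    P=[o['tool_pos']+R.apply([x/1e3,sg/1e3,z/1e3]) for x in(-77,73) for z in(-8+13-2+0,79)]
    for q in proj(cs,P): cv2.circle(cr,tuple(((q-[x0,y0]+.5)*F).astype(int)),3,col,1)
cv2.imwrite("pics/m4.png",cr)
E
```

```text
5 [113, 114, 114, 114, 115, 114, 114, 115, 115, 115, 115, 115, 116, 116, 117, 117, 117, 117, 117, 117, 117, 117, 109, 87, 90, 106, 121, 134, 146, 155, 162, 161, 156, 150, 143, 134, 120, 96, 57, 35, 34, 33, 34, 35, 47, 73, 96, 112, 126, 139, 150, 159, 162, 159, 153, 148, 140, 129, 114, 104, 111, 116, 117, 116, 118, 118, 118, 119, 119, 118, 118, 118, 119, 118, 118, 117, 118, 117, 117, 117, 118, 118, 118, 117, 118]
20 [114, 114, 113, 113, 113, 113, 114, 114, 114, 115, 114, 117, 116, 117, 118, 118, 119, 119, 119, 120, 119, 117, 101, 82, 86, 103, 119, 133, 145, 155, 161, 160, 157, 152, 146, 137, 121, 100, 62, 38, 33, 33, 33, 35, 47, 75, 98, 114, 127, 140, 151, 159, 162, 158, 153, 148, 140, 128, 113, 108, 114, 117, 118, 118, 119, 119, 120, 121, 120, 121, 120, 121, 121, 121, 121, 121, 120, 120, 121, 121, 119, 119, 119, 119, 117]
40 [116, 116, 116, 116, 116, 116, 116, 116, 116, 116, 116, 117, 117, 117, 117, 117, 117, 118, 118, 118, 119, 118, 114, 96, 88, 100, 117, 130, 143, 153, 156, 145, 133, 134, 141, 138, 125, 103, 66, 40, 34, 34, 34, 35, 48, 76, 98, 116, 125, 127, 129, 140, 154, 156, 152
[... 289 characters left out ...]
127, 141, 151, 158, 160, 158, 154, 149, 141, 128, 106, 69, 41, 34, 33, 33, 36, 50, 77, 101, 117, 132, 144, 154, 160, 159, 156, 152, 147, 137, 124, 111, 114, 118, 119, 119, 119, 120, 120, 121, 120, 120, 119, 120, 120, 119, 119, 119, 120, 119, 119, 119, 120, 120, 119, 120, 119, 113]
80 [117, 119, 119, 120, 119, 119, 119, 119, 119, 120, 120, 120, 121, 121, 121, 122, 121, 121, 121, 121, 121, 121, 121, 113, 90, 91, 109, 125, 139, 150, 157, 159, 157, 153, 148, 140, 126, 105, 71, 42, 31, 31, 31, 34, 48, 76, 100, 118, 133, 147, 155, 160, 158, 155, 152, 147, 136, 120, 111, 117, 122, 123, 122, 123, 123, 122, 123, 123, 122, 123, 123, 122, 122, 122, 122, 121, 121, 121, 121, 120, 120, 121, 120, 116, 106]
```

View pics/m4.png

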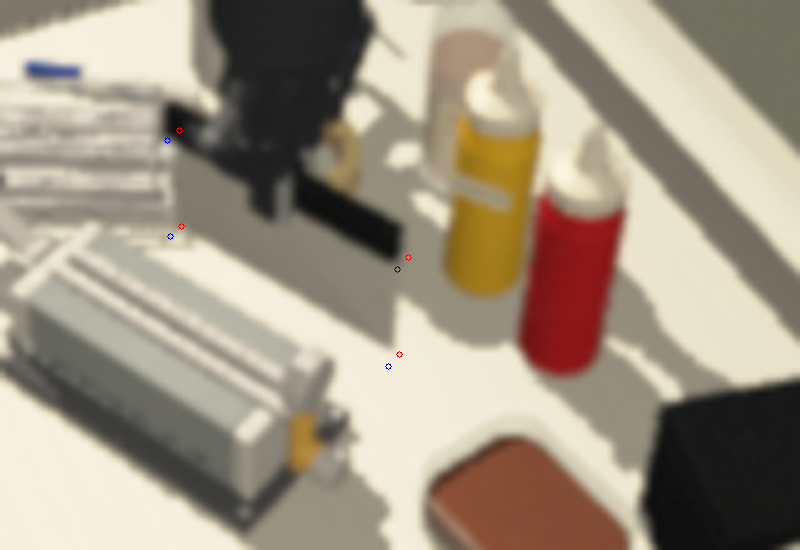

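The blade's bottom-right corner at (391,347) and its left edge at column 177 fit the red marks, with the same offset as the grip. So the blade is on the tool's +y side. The stand picture agrees, with the tray centre about 4.8 mm to the right of the grip. Next I'll work out the slot and grip lines in tool axes.

```bash
cat >> h.py <<'E'
def tl(c,uv,zt): # pixel -> tool coords at tool-depth z
    T=np.array(c[0]['T_tool_cam']);return ray((c[0],T[:3,:3],T[:3,3]),uv,zt)
E
python3 - <<'E'
from h import *
im=cv2.imread("pics/w3.png");c=cam("wrist");g=cv2.cvtColor(im,cv2.COLOR_BGR2GRAY).astype(float)
o=readout.observe();print(o['tool_pos'],o['tool_rot'])
def cross(row,a,b,lev): # subpixel falling/rising
    v=g[row,a:b];i=np.where(np.diff(np.sign(v-lev)))[0];return [round(a+k+(v[k]-lev)/(v[k]-v[k+1]),1) for k in i]
S=[]
for r in range(4,80,5):
    x=cross(r,245,270,65);S.append([np.mean(x[:2]),r])
print("slot",tl(c,S,o['tool_pos'][2]-.0775).round(4)[::5])
for r in(110,150,190,220):
    x=cross(r,225,285,70);print(r,x,tl(c,[[a,r] for a in x],-.021).round(4)[:,1])
col=g[75:105,254:258].mean(1);print(col.round().tolist())
print("row->x near end", [tl(c,[256,r],-.021)[0].round(4)[0] for r in(84,86,88)])
E
```

```text
[ 0.57402881 -0.42429571  0.23639887] [ 3.14156036e+00 -1.26799443e-04  2.04317305e+00]
slot [[0.1433 0.0019 0.1589]
 [0.1256 0.0019 0.1589]
 [0.1071 0.002  0.1589]
 [0.088  0.0021 0.1589]]
110 [np.float64(238.4), np.float64(272.5)] [-0.0042  0.0068]
150 [np.float64(238.9), np.float64(272.0)] [-0.0042  0.0068]
190 [np.float64(239.6), np.float64(271.7)] [-0.0042  0.0069]
220 [np.float64(236.0), np.float64(236.0), np.float64(238.0), np.float64(238.0), np.float64(271.0)] [-0.0056 -0.0056 -0.0049 -0.0049  0.0068]
[36.0, 36.0, 36.0, 35.0, 36.0, 34.0, 28.0, 16.0, 10.0, 8.0, 9.0, 10.0, 10.0, 10.0, 9.0, 10.0, 9.0, 9.0, 9.0, 10.0, 10.0, 10.0, 10.0, 10.0, 10.0, 9.0, 9.0, 9.0, 8.0, 9.0]
row->x near end [np.float64(0.0766), np.float64(0.076), np.float64(0.0754)]
```

Emit:
send_path --moves '{"x": [0.04,0.08,0.08,0.08,0.08,0.08,0.08,0.08],"y": [-0.0042,-0.0042,-0.0042,-0.0042,-0.0042,-0.0042,-0.0042,-0.0042],"z": [0,0,0,0,0.03,0.058,0.058,0.058],"wx": [0,0,0,0,0,0,0,0],"wy": [0,0,0,0,0,0,0,0],"wz": [0,0,0,0,0,0,0,0],"finger_gap": [0,0,0,0,0,0,0,0]}'

```text
t: 7.1
tool_pos: [0.5343, -0.3565, 0.1785]
tool_rot: [-3.141, -0.0, 2.042]
force: [0.8, 0.6, -1.6]
opening: 0.123
gripper_force: 59.2
```

```bash
python3 - <<'E'
from h import *
c=cam("wrist");im=grab_frame("wrist")[:,:,::-1].copy();cv2.imwrite("pics/w5.png",im)
cv2.imwrite("pics/w5c.png",cv2.resize(im[0:130,180:330],None,fx=4,fy=4,interpolation=cv2.INTER_CUBIC))
g=cv2.cvtColor(im,cv2.COLOR_BGR2GRAY).astype(int)
for r in(2,20,40,60,75): print(r,g[r,236:282].tolist())
print(g[0:110,256].tolist());print(readout.observe()['tool_pos'])
E
```

```text
2 [157, 157, 157, 157, 158, 158, 158, 158, 159, 158, 159, 157, 141, 99, 82, 89, 95, 99, 101, 101, 100, 100, 100, 101, 100, 99, 99, 100, 101, 101, 99, 97, 98, 98, 99, 98, 99, 99, 99, 96, 107, 142, 157, 159, 159, 159]
20 [99, 99, 99, 99, 100, 100, 100, 100, 99, 99, 99, 99, 93, 76, 77, 87, 96, 100, 101, 102, 100, 100, 100, 101, 101, 100, 99, 100, 101, 100, 99, 97, 98, 99, 99, 99, 100, 99, 98, 103, 129, 157, 167, 168, 168, 168]
40 [107, 97, 115, 136, 150, 157, 152, 137, 119, 132, 115, 114, 143, 156, 157, 157, 158, 157, 157, 158, 158, 158, 157, 158, 158, 158, 158, 158, 158, 158, 158, 158, 158, 158, 158, 157, 157, 158, 158, 158, 160, 167, 175, 160, 111, 102]
60 [175, 175, 175, 175, 175, 175, 175, 175, 175, 175, 175, 175, 174, 175, 174, 174, 175, 175, 174, 175, 175, 174, 175, 175, 175, 175, 175, 174, 174, 175, 175, 174, 175, 174, 174, 175, 175, 175, 175, 175, 175, 175, 175, 174, 174, 175]
75 [141, 141, 142, 142, 142, 137, 122, 115, 123, 136, 147, 158, 166, 177, 185, 186, 178, 168, 160, 151, 140, 129, 133, 139, 141, 141, 141, 141, 140, 140, 134, 117, 108, 117, 129, 141, 153, 163, 175, 185, 187, 182, 171, 162, 155, 146]
[100, 101, 100, 100, 100, 101, 100, 100, 101, 101, 101, 101, 100, 100, 101, 100, 100, 101, 100, 101, 100, 101, 100, 101, 100, 101, 100, 101, 101, 100, 101, 101, 111, 137, 167, 184, 191, 190, 184, 172, 158, 144, 132, 123, 114, 105, 96, 86, 75, 65, 57, 52, 49, 57, 78, 93, 98, 107, 135, 165, 175, 174, 171, 169, 168, 167, 168, 167, 165, 164, 161, 155, 148, 143, 141, 140, 139, 136, 131, 128, 122, 97, 48, 14, 9, 7, 8, 10, 9, 9, 9, 8, 8, 8, 9, 10, 8, 9, 9, 10, 9, 8, 8, 7, 8, 8, 8, 9, 6, 7]
[ 0.53474588 -0.35682091  0.17947985]
```

View pics/w5c.png

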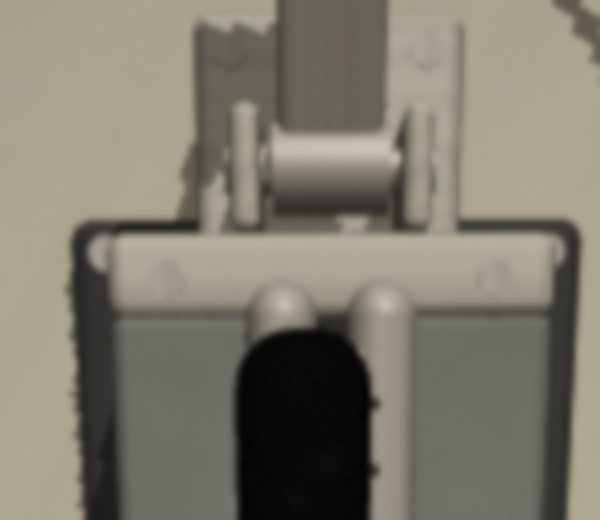

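The close view shows the lever pivot roller at about row 43, the base edge at row 55.5, and the grip's end at row 82. The slot lies between air bars centred at columns 250.8 and 275.5.

```bash
python3 - <<'E'
from h import *
im=cv2.imread("pics/w5.png");c=cam("wrist");z=readout.observe()['tool_pos'][2]
g=cv2.cvtColor(im,cv2.COLOR_BGR2GRAY).astype(int)
for r in(80,90,110,130):print(r,g[r,236:292].tolist())
print("bars y",tl(c,[[250.75,75],[275.5,75],[262.8,75]],z-.075).round(4))
print("roller",tl(c,[263,43],z-.062).round(4),"base",tl(c,[263,55.5],z-.01).round(4),"gripend",tl(c,[256,82],-.021).round(4))
E
```

```text
80 [111, 111, 111, 111, 105, 89, 82, 93, 106, 119, 130, 140, 146, 148, 148, 145, 142, 139, 137, 130, 122, 108, 88, 60, 46, 45, 45, 46, 46, 46, 51, 68, 87, 101, 115, 124, 136, 144, 149, 152, 152, 149, 146, 143, 139, 130, 118, 107, 108, 111, 113, 113, 113, 113, 112, 112]
90 [109, 108, 106, 90, 54, 20, 7, 7, 7, 8, 8, 7, 9, 9, 8, 8, 9, 9, 8, 10, 9, 9, 9, 10, 9, 9, 9, 9, 8, 8, 8, 8, 8, 14, 41, 85, 126, 144, 149, 153, 151, 148, 145, 143, 138, 129, 115, 104, 105, 108, 107, 108, 109, 108, 108, 108]
110 [111, 107, 82, 40, 11, 4, 6, 7, 5, 6, 7, 6, 7, 6, 6, 8, 7, 9, 9, 8, 8, 8, 7, 7, 7, 8, 8, 8, 7, 6, 8, 7, 7, 5, 7, 15, 63, 126, 147, 151, 149, 147, 146, 142, 135, 125, 110, 102, 106, 110, 111, 110, 110, 110, 111, 111]
130 [111, 111, 99, 55, 16, 5, 3, 6, 6, 6, 5, 6, 8, 6, 8, 7, 7, 8, 9, 7, 8, 8, 8, 7, 6, 8, 7, 7, 7, 7, 6, 6, 7, 6, 7, 27, 76, 128, 146, 149, 148, 146, 145, 141, 133, 120, 106, 103, 108, 110, 111, 112, 111, 111, 112, 111]
bars y [[ 0.0875 -0.0019  0.1045]
 [ 0.0875  0.0147  0.1045]
 [ 0.0875  0.0062  0.1045]]
roller [[0.1092 0.0065 0.1175]] base [[0.1073 0.0076 0.1695]] gripend [[ 0.0772  0.0015 -0.021 ]]
```

Emit:
send_path --moves '{"x": [0.003,0.003,0.003,0.003,0.003,0.003,0.003,0.003],"y": [0,0,0,0,0,0,0,0],"z": [0,0,0.01,0.02,0.025,0.03,0.03,0.03],"wx": [0,0,0,0,0,0,0,0],"wy": [0,0,0,0,0,0,0,0],"wz": [0,0,0,0,0,0,0,0],"finger_gap": [0,0,0,0,0,0,0,0]}'

```text
t: 7.95
tool_pos: [0.5325, -0.3534, 0.1481]
tool_rot: [-3.141, -0.0, 2.042]
force: [-0.8, -0.2, -2.3]
opening: 0.124
gripper_force: 59.3
```

Emit:
send_path --moves '{"x": [0,0,0,0,0,0],"y": [0,0,0,0,0,0],"z": [0.015,0.03,0.04,0.045,0.045,0.045],"wx": [0,0,0,0,0,0],"wy": [0,0,0,0,0,0],"wz": [0,0,0,0,0,0],"finger_gap": [0,0,0,0,0,0]}'

```text
t: 8.55
tool_pos: [0.5326, -0.3534, 0.1033]
tool_rot: [-3.142, 0.0, 2.042]
force: [0.3, -0.4, -1.8]
opening: 0.123
gripper_force: 59.3
```

Emit:
send_path --moves '{"x": [0,0,0,0],"y": [0,0,0,0],"z": [0.003,0.005,0.006,0.006],"wx": [0,0,0,0],"wy": [0,0,0,0],"wz": [0,0,0,0],"finger_gap": [0,0,0,0]}'

```text
t: 8.95
tool_pos: [0.5324, -0.3533, 0.0972]
tool_rot: [-3.142, -0.0, 2.042]
force: [-0.6, 0.2, -1.1]
opening: 0.124
gripper_force: 59.3
```

Emit:
send_path --moves '{"x": [0,0,0,0,0,0],"y": [0,0,0,0,0,0],"z": [0,0,0,0,0,0],"wx": [0,0,0,0,0,0],"wy": [0,0,0,0,0,0],"wz": [0,0,0,0,0,0],"finger_gap": [0.25,0.25,0.4,0.4,0.4,0.4]}' --grip_n 20

```text
t: 9.55
tool_pos: [0.5325, -0.3533, 0.0973]
tool_rot: [3.142, 0.0, 2.042]
force: [0.0, -1.1, -0.2]
opening: 0.401
gripper_force: 0.0
```

Emit:
send_path --moves '{"x": [0,0,0,0,0,0],"y": [0,0,0,0,0,0],"z": [0,0,-0.04,-0.08,-0.11,-0.11],"wx": [0,0,0,0,0,0],"wy": [0,0,0,0,0,0],"wz": [0,0,0,0,0,0],"finger_gap": [0.8,0.8,0.8,0.8,0.8,0.8]}'

```text
t: 10.15
tool_pos: [0.5347, -0.3548, 0.2123]
tool_rot: [3.138, 0.007, 2.042]
force: [1.0, 0.2, 0.1]
opening: 0.799
gripper_force: 0.0
```

```bash
python3 - <<'E'
from h import *
im=grab_frame("wrist")[:,:,::-1].copy();s=grab_frame("side")[:,:,::-1].copy()
x,y=proj(cam("side"),[.533,-.353,.1])[0].astype(int)
cr=cv2.resize(s[y-48:y+48,x-40:x+40],None,fx=4,fy=4,interpolation=cv2.INTER_CUBIC)
cv2.imwrite("pics/m6.png",cv2.resize(np.hstack([im,cr]),(798,368)))
E
```

```text
(no output)
```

View pics/m6.png

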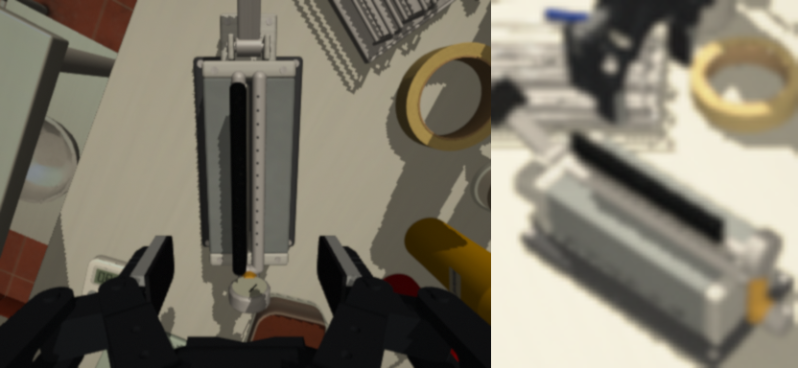

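The scraper stands in the slot, seen in both panels as a dark grip along the slot and upright. Now I'll shut the fingers over the lever pad and descend.

Emit:
send_path --moves '{"x": [0.04,0.085,0.13,0.171,0.171,0.171,0.171,0.171],"y": [0.005,0.005,0.005,0.005,0.005,0.005,0.005,0.005],"z": [0,0,0,0,0,0,0,0],"wx": [0,0,0,0,0,0,0,0],"wy": [0,0,0,0,0,0,0,0],"wz": [0,0,0,0,0,0,0,0],"finger_gap": [0,0,0,0,0,0,0,0]}' --grip_n 40

```text
t: 11.05
tool_pos: [0.4597, -0.1995, 0.2068]
tool_rot: [-3.141, -0.0, 2.041]
force: [-0.5, -0.4, 0.6]
opening: -0.0
gripper_force: 0.0
```

Emit:
send_path --moves '{"x": [0,0,0,0,0],"y": [0,0,0,0,0],"z": [0.04,0.08,0.09,0.09,0.09],"wx": [0,0,0,0,0],"wy": [0,0,0,0,0],"wz": [0,0,0,0,0],"finger_gap": [0,0,0,0,0]}'

```text
t: 11.55
tool_pos: [0.4602, -0.1993, 0.1183]
tool_rot: [3.141, 0.001, 2.041]
force: [1.7, -1.0, 0.4]
opening: -0.004
gripper_force: 0.0
```

```bash
python3 - <<'E'
from h import *
c=cam("wrist");im=grab_frame("wrist")[:,:,::-1].copy();s=grab_frame("side")[:,:,::-1].copy()
x,y=proj(cam("side"),[.48,-.22,.1])[0].astype(int)
cr=cv2.resize(s[y-48:y+48,x-40:x+40],None,fx=4,fy=4,interpolation=cv2.INTER_CUBIC)
cv2.imwrite("pics/m7.png",cv2.resize(np.hstack([im,cr]),(798,368)))
E
```

```text
(no output)
```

View pics/m7.png

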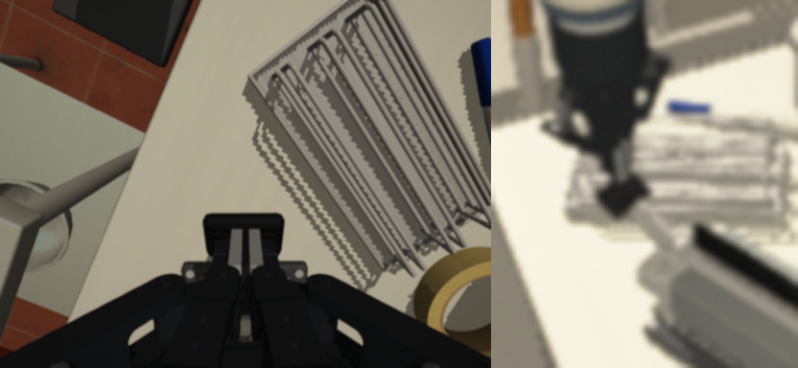

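The shut fingers are centred over the black pad, at (243,232) in the left panel. I'll press down in steps.

Emit:
send_path --moves '{"x": [0,0,0,0,0,0,0],"y": [0,0,0,0,0,0,0],"z": [0.008,0.014,0.018,0.022,0.026,0.03,0.03],"wx": [0,0,0,0,0,0,0],"wy": [0,0,0,0,0,0,0],"wz": [0,0,0,0,0,0,0],"finger_gap": [0,0,0,0,0,0,0]}'

```text
t: 12.35
tool_pos: [0.4592, -0.1985, 0.0868]
tool_rot: [-3.141, -0.001, 2.042]
force: [-1.5, 1.8, 4.8]
opening: 0.0
gripper_force: 2.2
```

Emit:
send_path --moves '{"x": [0,0,0,0,0,0],"y": [0,0,0,0,0,0],"z": [0.003,0.006,0.009,0.012,0.012,0.012],"wx": [0,0,0,0,0,0],"wy": [0,0,0,0,0,0],"wz": [0,0,0,0,0,0],"finger_gap": [0,0,0,0,0,0]}'

```text
t: 12.95
tool_pos: [0.459, -0.1983, 0.0753]
tool_rot: [-3.141, -0.001, 2.042]
force: [-1.3, 4.3, 6.6]
opening: -0.003
gripper_force: 3.8
```

Emit:
send_path --moves '{"x": [0,0,0,0,0,0,0,0],"y": [0,0,0,0,0,0,0,0],"z": [0,0,0,0,0,0,0,0],"wx": [0,0,0,0,0,0,0,0],"wy": [0,0,0,0,0,0,0,0],"wz": [0,0,0,0,0,0,0,0],"finger_gap": [0,0,0,0,0,0,0,0]}'

```text
t: 13.75
tool_pos: [0.459, -0.1982, 0.0754]
tool_rot: [-3.141, -0.001, 2.042]
force: [-1.3, 3.9, 7.6]
opening: -0.005
gripper_force: 3.8
```

```bash
python3 - <<'E'
from h import *
s=grab_frame("side")[:,:,::-1].copy()
x,y=proj(cam("side"),[.5,-.28,.08])[0].astype(int)
cv2.imwrite("pics/m8.png",cv2.resize(s[y-60:y+60,x-75:x+75],None,fx=5,fy=5,interpolation=cv2.INTER_CUBIC))
E
```

```text
(no output)
```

View pics/m8.png

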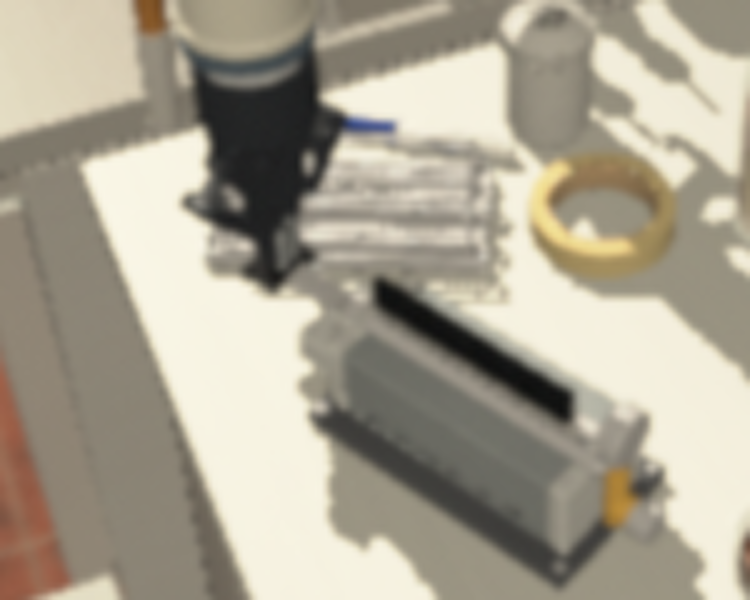

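The scraper sits in the slot, with its grip running from (378,290) to (572,405). The lever is level under the fingers at (275,275), and the force of about 7 N matches the level position.

```bash
python3 -c "
from workcell import bot;print(bot.job_done())"
```

```text
the job is handed in; nothing more can be done
None
```

I handed the job in at about 14 s: the scraper stands released in the dryer slot and the arm holds the lever about level with roughly 7 N; the hand-in returned no verdict.

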